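# Snap the tea balls into the spice carousel

## Task

Put the three steel tea balls from the wire draining rack away in the empty cups of the white spice carousel, one ball to a cup, and press each down gently until it snaps past the sprung nubs and sits on the cup's floor. The cup that already holds a ball stays as it is, and the pepper pot on the rack, the glass jar and the tea strainer are left where they are.

Things in the scene. Friction and masses are not known exactly. Their poses are not given: they have to be found in the camera images.
- carousel: White plastic spice carousel, fixed, does not turn. Origin at the centre of its underside, z up. Lower tier 190 mm across, 50 mm high; on it four round cups, centres 56 mm from the axis along its own +x, +y, -x, -y: inner diameter 44 mm, outer 50, floor 53 and rim 86 mm above the counter. Small nub housings reach 33 mm from a cup's axis, 1 mm above the rim. A push of over 40 N breaks it.
- well0 (a point): Centre of the mouth of cup 0 (the carousel's +x side), at rim height on the cup's axis, z up. This cup already holds a ball, ball_home, at the start: snapped in, centre 14 mm below the rim, top 5 mm above it.
- well1 (a point): Centre of the mouth of cup 1 (+y side), likewise; empty. In each cup three grey sprung nubs (8 mm round noses, 120 degrees apart, centres 2 mm below the rim, tops 2 mm above it) leave a 31 mm gap and yield outwards. A ball laid in the mouth stays perched on them, its centre 10 mm above the rim.
- well2 (a point): Centre of the mouth of cup 2 (-x side), likewise; empty. A perched ball pushed straight down on its top, with 5 to 12 N (up to 20 N if pushed quickly), slips past the nubs, snaps in and lies on the cup floor: centre 14 mm below the rim, top 5 mm above. Fingers holding the ball round its middle meet the nub housings before it snaps.
- well3 (a point): Centre of the mouth of cup 3 (-y side), at rim height; empty, built like the others.
- rack: Fixed flat steel wire draining rack, 160 mm square; origin at the centre of its underside, z up. Pairs of 4 mm wires 24 mm apart (tops 12 mm above the counter; frame wire tops 13 mm) form four square nests, centred at plus and minus 38 mm in the rack's own x and y. Three nests carry a tea ball, the fourth the pepper pot; which is which varies.
- ball_a: Perforated steel tea ball, a closed ball 38 mm in diameter with a dark seam, about 35 g. Origin at its centre. Starts in a nest of the rack, its centre 27 mm above the counter, and belongs in an empty cup.
- ball_b: Perforated steel tea ball, a closed ball 38 mm in diameter with a dark seam, about 35 g. Origin at its centre. Starts in a nest of the rack, its centre 27 mm above the counter, and belongs in an empty cup.
- ball_c: Perforated steel tea ball, a closed ball 38 mm in diameter with a dark seam, about 35 g. Origin at its centre. Starts in a nest of the rack, its centre 27 mm above the counter, and belongs in an empty cup.
- ball_home: Perforated steel tea ball, a closed ball 38 mm in diameter with a dark seam, about 35 g. Origin at its centre. Starts already snapped into cup 0 and stays there.
- pepper_pot: White ceramic pepper pot, round, 34 mm across, 43 mm high, origin under its base; stands on the fourth nest of the rack. Leave it.
- jar: Small glass jar with an aluminium cap, 40 mm across, 60 mm high, origin under its base; stands upright on the robot's side of the gap between rack and carousel. Leave it.
- strainer: Steel tea strainer, bowl 70 mm across and 28 mm high (origin under the bowl's centre), handle along its own +x to 150 mm. Leave it.

How it is judged:
By the outcome, as a careful person would: the job done as asked, in the order asked, and still so for the second after the job is handed in, with the robot touching nothing.
It also fails if it takes over 72 s, if anything falls off the work surface, if the arm or the gripper's body presses on something with over 40 N, if the wrist force passes 120 N, or if a joint passes its speed limit or range.

## Robot

A 7-joint arm with a two-finger parallel gripper is mounted at the origin on the work surface. World frame = base frame: x ahead of the robot, y to its left, z up, the work surface at z = 0. Lengths are in mm, angles in rad, forces in N, time in s.
With the tool pointing down it reaches from about 400 to 925 mm from the base axis. Payload 5.6 kg.
Tool frame: the origin (TCP) lies between the finger pads; the fingertips stand 19 mm ahead of it and the grasp point (between the pads) is the TCP (r.tip_reach is the distance from the TCP to the fingertips, in mm); z points along the fingers, y is the line along which they close (so a half turn about z gives the same grasp; the last joint's range is limited). The gripper opens to 85 mm and grips with 20 to 120 N. Pads are 22 mm wide; open, the fingers measure 114 mm over their backs; the gripper's body (76 mm by 85 mm) begins 54 mm behind the grasp point. The pads swing forward as they close: fully open they stand 13 mm farther back than shut.
Start: joints at [-1.217, 0.468, -0.012, 1.603, 0.006, 1.071, -0.056], TCP at [251.244, 599.487, 250.29] pointing down, gripper open.
Joint ranges: [-2.53, 2.53], [-0.31, 2.02], [-1.57, 1.55], [0.28, 2.44], [-1.29, 4.43], [0.15, 1.84], [-2.92, 2.92]. Speed limits (rad/s): [2.57, 2.57, 3.14, 3.14, 3.14, 3.14, 3.14].

## Interface

Orientations are given as a rotation vector (axis times angle).
In Python, from bench import monitor, viewer, workorder, r gives the robot as it stands.
- The arm moves only by the tool move_arm, never from a script. Its argument "increments" is a list that holds one entry, the list of rows, each a list of 7 numbers: the finger opening in mm, from 0 to 85.4, then the shift along the tool's x, y, z in mm, then the turn, a rotation vector about the tool's x, y, z in rad. A call has 1 to 12 rows; each row shifts and turns the commanded pose from where the row before left it, along the tool's axes as they then stand; what a row does not reach is not made up. A row lasts 1/10 s, in which the tool goes at most 50 mm and 8.59 degrees, less where a joint would pass 70% of its speed; a pose out of reach is approached as far as the arm can. A call is refused whole if a number of a shift passes 50 or a number of a turn 0.15, either way. A call with a gripper value outside its range is refused whole. The fingers move at their own pace and stop on an object; "force" is the grip in N (left out, the last holds). Time passes only in rows, so rows that do not move let the fingers close. It gives the time, the measured TCP pose, the force, the opening and the grip force at its end, in the units of the state.
- monitor.get_state(): the state, without advancing time (a new reading comes with each control period).
- viewer.snapshot(name): name is "side" or "top" or "wrist"; returns a dict with "pixels" (400x640x3 uint8, red, green, blue), "range_z" (400x640 float32, mm along the optical axis (not along the pixel's ray), 0 where there is no reading), "vertical_fov" (degrees; the focal length in pixels is half the picture's height over the tangent of half this angle, whatever the lens; pixels are square), "cx", "cy" (the principal point, pixels), "D" ([k1, k2, p1, p2, k3] as OpenCV has them; the pictures are not rectified), "rvec" (rotation vector, rad) and "tvec" (3), from world to camera coordinates, as OpenCV has them; the wrist camera has in their place "mount" (4x4, takes a point from camera to tool coordinates, whose origin is the TCP and whose axes are the flange's). Camera axes: x right, y down, z forward; pixel columns grow to the right and rows downward; lengths in mm; the calibration is good to about 2 mm. A picture is of the moment at which its call begins: read the wrist's pose just before it.
- workorder.finish_job(): hands the job in; it is judged then, once.
The state is a dict: "t": time; "qpos": joint angles; "qd": joint speeds; "tau": joint torques, N m; "tool_pos": TCP position; "ee_rot": TCP orientation; "wrist_force": force on the tool from outside, world axes, zero at the start; "torque": the same for the moment, N m; "grip_width": opening from 0.0 (shut) to 1.0 (fully open); "grip_force": force on a finger pad.
Only numpy, scipy, OpenCV 4.12 (cv2) and the standard library are available. Lean on these libraries where they do the work, as an engineer would, in place of code of your own. Each camera call takes 0.05 s, during which the arm holds its last target. There are 200 camera calls.

## Working session

There is one attempt and no reset: what is moved stays moved. The work goes in short steps, Python scripts to look and compute and a tool call to move; the robot and the scene stay as the last step left them, time stands still between calls to the robot, and variables do not carry over. Pictures are saved under pics/ and viewed, at most 10 in all, crops included, and the job is handed in when it is done.

Besides the shell and the picture viewer there is one more tool, called as a command line: name --argument value ..., lists and objects as JSON in quotes. move_arm: Moves the arm, as the interface text tells. Its arguments: {"type":"object","properties":{"increments":{"type":"array"},"force":{"type":"number"}},"required":["increments"]}

```bash
mkdir -p pics; ls
cat > h.py <<'E'
import numpy as np, cv2
from bench import monitor, viewer, workorder, r
from scipy.spatial.transform import Rotation as R
def K(s):
    f=200/np.tan(np.radians(s["vertical_fov"])/2); return np.array([[f,0,s["cx"]],[0,f,s["cy"]],[0,0,1.]])
def cam(s,st=None):
    if "rvec" in s:
        A=R.from_rotvec(np.ravel(s["rvec"])).as_matrix(); t=np.ravel(s["tvec"]); return A.T,-A.T@t
    T=np.eye(4);T[:3,:3]=R.from_rotvec(st["ee_rot"]).as_matrix();T[:3,3]=st["tool_pos"]
    M=T@np.array(s["mount"]); return M[:3,:3],M[:3,3]
def cast(s,uv,z,st=None):
    A,c=cam(s,st); p=cv2.undistortPoints(np.array(uv,float).reshape(-1,1,2),K(s),np.array(s["D"],float)).reshape(-1,2)
    d=np.c_[p,np.ones(len(p))]@A.T
    return c+d*((z-c[2])/d[:,2:])
def cloud(s,st=None):
    A,c=cam(s,st); v,u=np.mgrid[:400,:640]
    p=cv2.undistortPoints(np.c_[u.ravel(),v.ravel()].astype(float).reshape(-1,1,2),K(s),np.array(s["D"],float)).reshape(-1,2)
    z=s["range_z"].ravel()[:,None]
    return (c+(np.c_[p,np.ones(len(p))]*z)@A.T).reshape(400,640,3)
def save(s,n): cv2.imwrite(f"pics/{n}.png",s["pixels"][:,:,::-1])
E
python3 - <<'E'
from h import *
st=monitor.get_state();print({k:np.round(v,3) for k,v in st.items()},r.tip_reach)
for n in("top","side"):
    s=viewer.snapshot(n);save(s,n+"0");np.save(n+"0.npy",s,allow_pickle=True)
    A,c=cam(s);print(n,c,A[:,2],s["D"])
E
```

```text
pics
{'t': np.float64(0.0), 'qpos': array([-1.217,  0.468, -0.012,  1.604,  0.006,  1.071, -0.056]), 'qd': array([-0.   , -0.001,  0.001, -0.001, -0.001, -0.   , -0.001]), 'tau': array([-0.0000e+00, -5.3238e+01,  2.2000e-02, -2.5130e+01,  1.2000e-02,
        8.0000e-03,  0.0000e+00]), 'tool_pos': array([251.081, 598.983, 249.325]), 'ee_rot': array([-6.19e-01, -3.08e+00,  3.00e-03]), 'wrist_force': array([0.746, 0.187, 0.198]), 'torque': array([-0.009, -0.06 ,  0.027]), 'grip_force': np.float64(0.0), 'grip_width': np.float64(0.999)} 19.0
top [535.00933025  29.3928063  899.1237454 ] [ 0.02158827 -0.01758468 -0.99961229] [-0.0602188  0.         0.         0.         0.       ]
side [ 388.0414278  -663.38424008  554.50604567] [ 0.21615126  0.80855336 -0.54728429] [-0.13072537  0.          0.          0.          0.        ]
```

View pics/top0.png

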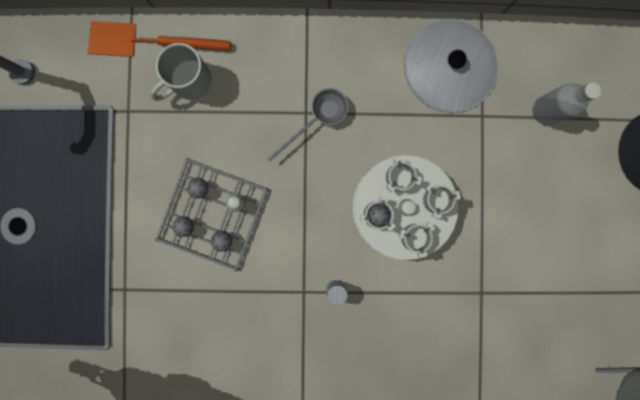

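View pics/side0.png

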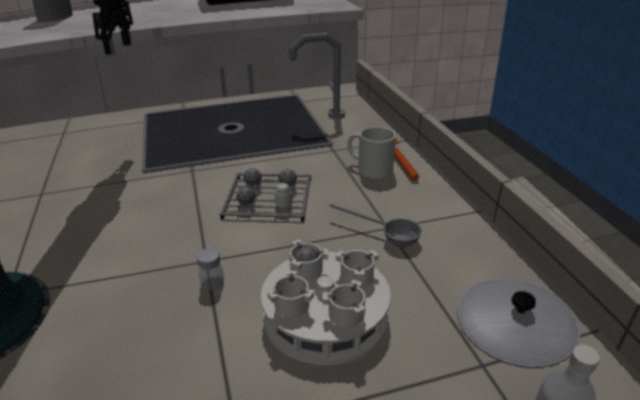

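The top view shows balls at (198,187), (183,227), (222,240) and the pepper pot at (234,202). The carousel is around (408,207): the full cup is at (378,215), the empty cups at (402,177), (440,201), (417,238). The jar is at (337,293) and the strainer at (330,107).

Run:
```python
from h import *
s=np.load("top0.npy",allow_pickle=True).item()
P=cloud(s); Z=P[...,2]
def fit(xy):
    A=np.c_[2*xy,np.ones(len(xy))]; b=(xy**2).sum(1); q=np.linalg.lstsq(A,b,rcond=None)[0]; return q[:2],np.sqrt(q[2]+q[0]**2+q[1]**2)
v,u=np.mgrid[:400,:640]
for n,(a,b) in dict(a=(198,187),b=(183,227),c=(222,240),home=(378,215),pot=(234,202),jar=(337,293)).items():
    m=((u-a)**2+(v-b)**2<13**2)&(Z>(90 if n=='home' else 27))&(Z<120); q=P[m]
    A=np.c_[2*q,np.ones(len(q))]; k=np.linalg.lstsq(A,(q**2).sum(1),rcond=None)[0]
    print(n,len(q),k[:3].round(1),np.sqrt(k[3]+k[:3]@k[:3]).round(1),"mean",q.mean(0).round(1),"max",q[:,2].max().round(1), "ray",cast(s,[(a,b)],{'home':72}.get(n,27))[0].round(1))
# cup rims
for n,(a,b) in dict(c0=(378,215),A=(402,177),B=(440,201),C=(417,238)).items():
    m=((u-a)**2+(v-b)**2<20**2)&(Z>80)&(Z<90); q=P[m][:,:2]
    for i in range(4):
        c,rad=fit(q); d=np.linalg.norm(q-c,axis=1); q=q[(abs(d-rad)<4)]
    print(n,len(q),c.round(1),rad.round(1))
m=((u-408)**2+(v-207)**2<60**2)&(Z>42)&(Z<56); q=P[m][:,:2]
h=cv2.convexHull(q.astype(np.float32))[:,0];print("tier",cv2.minEnclosingCircle(h))
m=((u-214)**2+(v-214)**2<75**2)&(Z>6)&(Z<18);print("rack",cv2.minAreaRect(P[m][:,:2].astype(np.float32)))
```

```text
a 336 [577.9 242.1  28.5] 18.0 mean [577.4 239.4  39.3] max 48.5 ray [578.7 241.4  27. ]
b 349 [506.1 267.1  28.4] 18.4 mean [506.4 264.6  39.6] max 50.0 ray [504.2 268.1  27. ]
c 351 [480.5 196.9  28.1] 18.5 mean [481.1 194.8  39.4] max 48.7 ray [481.1 195.3  27. ]
home 56 [535.4 -88.1  86.1] 9.8 mean [532.2 -87.1  91.3] max 93.5 ray [530.7 -87.   72. ]
pot 274 [552.  171.   40.4] 15.9 mean [552.  168.6  48. ] max 58.8 ray [551.6 174.1  27. ]
jar 411 [387.1 -17.1  43. ] 21.6 mean [389.9 -16.2  55.7] max 63.8 ray [385.2 -18.5  27. ]
c0 177 [531.8 -86.7] 22.9
A 218 [ 599.9 -126.6] 24.0
B 213 [ 560.6 -194.7] 23.6
C 204 [ 491.8 -155.3] 24.1
tier ((546.29345703125, -141.50936889648438), 95.19680786132812)
rack ((526.4625854492188, 212.11512756347656), (182.5384521484375, 167.3807373046875), 70.0591812133789)
```

move_arm --increments '[[[60,-33.6,-20.3,0,0,0,0],[60,-33.6,-20.3,0,0,0,0],[60,-33.6,-20.3,0,0,0,0],[60,-33.6,-20.3,0,0,0,0],[60,-33.6,-20.3,0,0,0,0],[60,-33.6,-20.3,0,0,0,0],[60,-33.6,-20.3,0,0,0,0],[60,-33.6,-20.3,0,0,0,0],[60,-33.6,-20.3,0,0,0,0],[60,-33.6,-20.3,0,0,0,0],[60,-33.6,-20.3,0,0,0,0],[60,-33.6,-20.3,0,0,0,-0.05]]]' --force 25

```text
t: 1.3
tool_pos: [529.4, 217.5, 250.0]
ee_rot: [-0.54, -3.094, 0.001]
wrist_force: [0.3, 0.3, 1.3]
grip_width: 0.704
grip_force: 0.0
```

```bash
cat >> h.py <<'E'
def delta(st,goal,yaw=None):
    A=R.from_rotvec(st["ee_rot"]).as_matrix(); y=np.degrees(np.arctan2(A[1,1],A[0,1]))
    print("tcp",np.round(st["tool_pos"],1),"tooly",y.round(1),"tilt",np.degrees(np.arccos(-A[2,2])).round(2),"F",np.round(st["wrist_force"],1),"open",round(st["grip_width"]*85.4,1),"t",st["t"])
    if goal is not None: print("delta tool",(A.T@(np.array(goal)-st["tool_pos"])).round(1))
E
python3 - <<'E'
from h import *
st=monitor.get_state(); s=viewer.snapshot("wrist"); save(s,"w1"); np.save("w1.npy",[s,st],allow_pickle=True)
delta(st,(529,219.5,250)); print(cam(s,st), s["vertical_fov"],s["D"])
P=cloud(s,st)
for n,c in dict(a=(577.9,242.1),b=(506.1,267.1),c=(480.5,196.9)).items():
    m=(np.linalg.norm(P[...,:2]-c,axis=2)<22)&(P[...,2]>27)&(P[...,2]<55); q=P[m]
    if len(q)<50: print(n,"none");continue
    k=np.linalg.lstsq(np.c_[2*q,np.ones(len(q))],(q**2).sum(1),rcond=None)[0]
    print(n,len(q),k[:3].round(1),np.sqrt(k[3]+k[:3]@k[:3]).round(1))
E
```

```text
tcp [529.4 217.5 250. ] tooly 70.2 tilt 0.03 F [0.3 0.3 1.3] open 60.1 t 1.3
delta tool [1.1 1.7 0. ]
(array([[ 0.33914371,  0.90369706,  0.26136787],
       [ 0.94073405, -0.32549574, -0.09524694],
       [-0.00100025,  0.27818005, -0.96052843]]), array([463.3892299 , 242.33124948, 373.74403252])) 67.84938774993479 [-0.00871155  0.          0.          0.          0.        ]
a 786 [576.7 244.1  27.5] 18.8
b 925 [505.3 269.9  27.3] 18.9
c 935 [479.5 198.4  27.4] 18.9
```

View pics/w1.png

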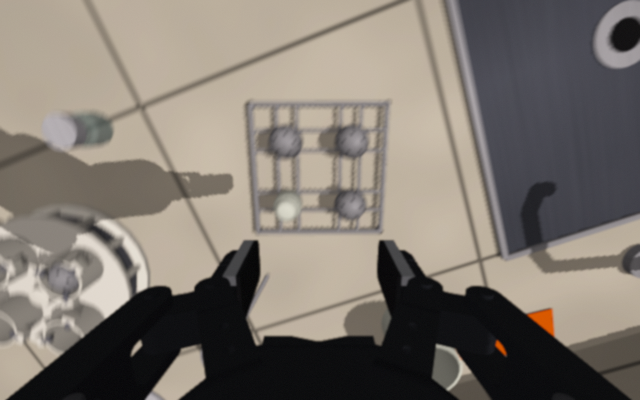

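The wrist view shows the rack square to the fingers, with balls at (286,140), (352,140), (350,205) and the pot at (287,207). Its ball positions agree with the top view to about 2 mm.

move_arm --increments '[[[60,-18,20,0,0,0,0],[60,-18.3,20.5,0,0,0,0],[60,0,0,45,0,0,0],[60,0,0,45,0,0,0],[60,0,0,45,0,0,0],[60,0,0,35,0,0,0],[60,0,0,0,0,0,0]]]'

```text
t: 2.05
tool_pos: [572.8, 243.1, 74.7]
ee_rot: [-0.541, -3.086, 0.01]
wrist_force: [0.8, -0.1, -0.5]
grip_width: 0.699
grip_force: 0.0
```

Run:
```python
from h import *
s,st=np.load("w1.npy",allow_pickle=True)
A=R.from_rotvec(st["ee_rot"]).as_matrix()
P=(cloud(s,st)-st["tool_pos"])@A
for n,(u0,u1) in dict(L=(225,262),R=(376,412)).items():
    q=P[225:300,u0:u1].reshape(-1,3); q=q[(q[:,2]>-60)&(q[:,2]<40)]
    print(n,len(q),"zmax",np.percentile(q[:,2],[95,99,100]).round(1),q[np.argsort(-q[:,2])[:200]].mean(0).round(1),np.percentile(q[:,1],[1,99]).round(1),np.percentile(q[:,0],[1,99]).round(1))
st=monitor.get_state();delta(st,(577.2,243.3,38))
```

```text
L 1849 zmax [ 9.  12.2 14.5] [  3.2 -30.5   9. ] [-41.1 -28.1] [-10.2  12.2]
R 1806 zmax [ 9.3 12.5 14.5] [ 2.9 32.3  9.1] [29.7 42.9] [-9.9 12.1]
tcp [572.8 243.1  74.7] tooly 70.1 tilt 0.64 F [ 0.8 -0.1 -0.5] open 59.7 t 2.05
delta tool [-4.4  2.  36.6]
```

move_arm --increments '[[[60,-4.4,1,0,0,0,0],[60,0,0,0,0,0,0],[60,0,0,0,0,0,0]]]'

```text
t: 2.35
tool_pos: [583.0, 244.7, 82.8]
ee_rot: [0.542, 3.091, 0.004]
wrist_force: [-0.2, 0.4, 0.3]
grip_width: 0.703
grip_force: 0.0
```

Run:
```python
from h import *
delta(monitor.get_state(),(577.2,243.3,34))
```

```text
tcp [583.  244.7  82.8] tooly 70.1 tilt 0.25 F [-0.2  0.4  0.3] open 60.0 t 2.35
delta tool [ 5.1 -3.5 48.8]
```

move_arm --increments '[[[60,0,0,0,0,0,0],[60,0,0,0,0,0,0],[60,0,0,0,0,0,0],[60,0,0,0,0,0,0]]]'

```text
t: 2.75
tool_pos: [581.3, 244.2, 80.6]
ee_rot: [0.542, 3.094, 0.0]
wrist_force: [0.2, 0.2, -0.2]
grip_width: 0.702
grip_force: 0.0
```

Run:
```python
from h import *
delta(monitor.get_state(),(577.2,243.3,34))
```

```text
tcp [581.3 244.2  80.6] tooly 70.1 tilt 0.02 F [ 0.2  0.2 -0.2] open 60.0 t 2.75
delta tool [ 3.6 -2.3 46.6]
```

move_arm --increments '[[[60,3.6,-2.3,8,0,0,0],[60,0,0,12,0,0,0],[60,0,0,12,0,0,0],[60,0,0,9,0,0,0],[60,0,0,5.5,0,0,0],[60,0,0,0,0,0,0],[60,0,0,0,0,0,0],[20,0,0,0,0,0,0],[20,0,0,0,0,0,0],[20,0,0,0,0,0,0],[20,0,0,0,0,0,0],[20,0,0,0,0,0,0]]]' --force 25

```text
t: 3.95
tool_pos: [577.5, 243.1, 34.4]
ee_rot: [0.542, 3.094, 0.0]
wrist_force: [-1.5, -1.7, 5.9]
grip_width: 0.427
grip_force: 24.9
```

move_arm --increments '[[[20,0,0,-6,0,0,0],[20,0,0,-12,0,0,0],[20,0,0,-25,0,0,0],[20,0,0,-35,0,0,0],[20,0,0,-35,0,0,0],[20,0,0,-35,0,0,0],[20,0,0,-12,0,0,0],[20,0,0,0,0,0,0]]]'

```text
t: 4.75
tool_pos: [578.2, 243.9, 196.4]
ee_rot: [0.541, 3.091, 0.005]
wrist_force: [-0.5, 0.3, -0.6]
grip_width: 0.426
grip_force: 25.1
```

Run:
```python
from h import *
st=monitor.get_state();delta(st,(577.5,243.1,194)); s=viewer.snapshot("wrist"); save(s,"w2"); np.save("w2.npy",[s,st],allow_pickle=True)
print(st["grip_force"])
A=R.from_rotvec(st["ee_rot"]).as_matrix()
P=(cloud(s,st)-st["tool_pos"])@A
m=(np.hypot(P[...,0],P[...,1])<18)&(P[...,2]>-25)&(P[...,2]<40)
q=P[m];k=np.linalg.lstsq(np.c_[2*q,np.ones(len(q))],(q**2).sum(1),rcond=None)[0]
print(len(q),k[:3].round(1),np.sqrt(k[3]+k[:3]@k[:3]).round(1),q.mean(0))
```

```text
tcp [578.2 243.9 196.4] tooly 70.1 tilt 0.28 F [-0.5  0.3 -0.6] open 36.4 t 4.75
delta tool [ 0.4 -1.   2.4]
25.096548199653625
4124 [ 1.4 -1.   1.1] 15.1 [ 4.79861416 -0.50828076 -7.07153929]
```

View pics/w2.png

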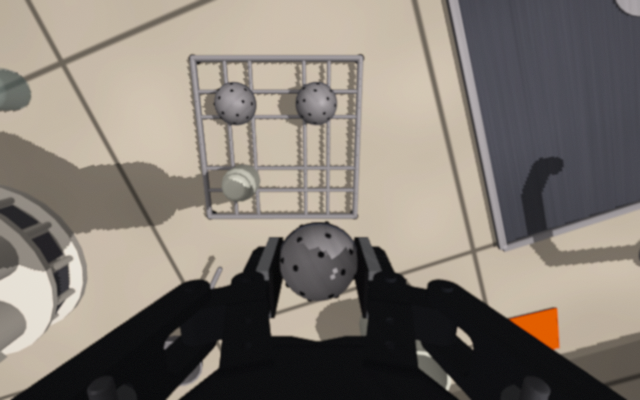

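move_arm --increments '[[[20,-13.4,-30.9,0,0,0,0],[20,-13.4,-30.9,0,0,0,0],[20,-13.4,-30.9,0,0,0,0],[20,-13.4,-30.9,0,0,0,0],[20,-13.4,-30.9,0,0,0,0],[20,-13.4,-30.9,0,0,0,0],[20,-13.4,-30.9,0,0,0,0],[20,-13.4,-30.9,0,0,0,0],[20,-13.4,-30.9,0,0,0,0],[20,-13.4,-30.9,0,0,0,0],[20,-13.4,-30.9,0,0,0,0],[20,0,0,0,0,0,0]]]'

```text
t: 6.0
tool_pos: [598.4, -133.0, 191.6]
ee_rot: [-0.554, -3.089, 0.006]
wrist_force: [-0.1, 0.2, -0.3]
grip_width: 0.429
grip_force: 25.1
```

move_arm --increments '[[[20,0,0,0,0,0,0],[20,0,0,0,0,0,0],[20,0,0,0,0,0,0],[20,0,0,0,0,0,0]]]'

```text
t: 6.4
tool_pos: [600.2, -125.2, 193.5]
ee_rot: [-0.539, -3.094, -0.001]
wrist_force: [0.9, -0.1, -1.5]
grip_width: 0.423
grip_force: 25.1
```

```bash
cat >> h.py <<'E'
def cups(P,C):
    for n,c in C.items():
        m=(np.linalg.norm(P[...,:2]-c,axis=2)<30)&(P[...,2]>82)&(P[...,2]<90); q=P[m][:,:2]
        if len(q)<80: print(n,"none"); continue
        for i in range(5):
            k=np.linalg.lstsq(np.c_[2*q,np.ones(len(q))],(q**2).sum(1),rcond=None)[0]
            rad=np.sqrt(k[2]+k[:2]@k[:2]); q=q[abs(np.linalg.norm(q-k[:2],axis=1)-rad)<3.5]
        print(n,len(q),k[:2].round(1),rad.round(1))
CUP=dict(c0=(531.8,-86.7),A=(599.9,-126.6),B=(560.6,-194.7),C=(491.8,-155.3))
def held(s,st):
    from scipy.optimize import least_squares
    A=R.from_rotvec(st["ee_rot"]).as_matrix(); P=(cloud(s,st)-st["tool_pos"])@A
    q=P[(abs(P[...,1])<11)&(abs(P[...,0])<18)&(P[...,2]>-22)&(P[...,2]<30)]
    f=least_squares(lambda c:np.linalg.norm(q-c,axis=1)-19,[0,0,8],loss="soft_l1")
    print("held ball in tool",len(q),f.x.round(1),"med res",np.median(abs(f.fun)).round(2))
E
python3 - <<'E'
from h import *
s,st=np.load("w2.npy",allow_pickle=True); held(s,st)
st=monitor.get_state();delta(st,(599.9,-126.6,194)); s=viewer.snapshot("wrist"); save(s,"w3"); held(s,st); cups(cloud(s,st),CUP)
E
```

```text
held ball in tool 3269 [1.  0.9 7.5] med res 0.34
tcp [ 600.2 -125.2  193.5] tooly 70.2 tilt 0.04 F [ 0.9 -0.1 -1.5] open 36.2 t 6.4
delta tool [-0.2 -1.4 -0.5]
held ball in tool 3250 [1.1 0.9 7.5] med res 0.32
c0 520 [531.  -85.8] 21.5
A 750 [ 598.6 -125.1] 23.4
B 1023 [ 559.3 -193.1] 23.6
C 1266 [ 491.  -153.5] 23.6
```

View pics/w3.png

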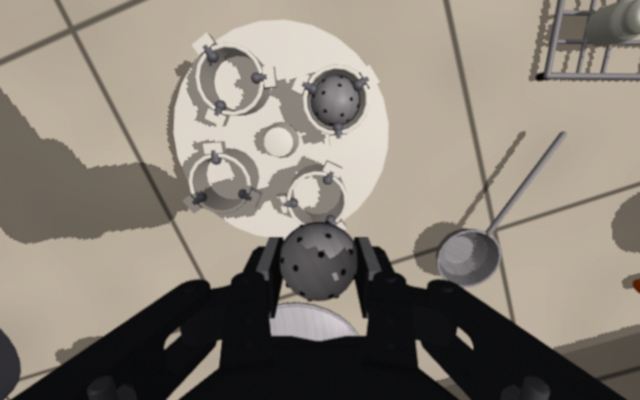

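The held ball is at (319,260). Cup A, the target, is at (317,198) with its nubs at about (330,178), (292,203) and (332,222). The home ball is at (337,100).

move_arm --increments '[[[20,0.5,-1.3,15,0,0,0],[20,0,0,25,0,0,0],[20,0,0,20,0,0,0],[20,0,0,12,0,0,0],[20,0,0,7,0,0,0],[20,0,0,5,0,0,0],[20,0,0,3.5,0,0,0],[20,0,0,0,0,0,0],[20,0,0,0,0,0,0],[20,0,0,0,0,0,0]]]'

```text
t: 7.45
tool_pos: [599.7, -127.7, 106.9]
ee_rot: [0.542, 3.093, 0.0]
wrist_force: [-0.4, -0.7, -0.5]
grip_width: 0.429
grip_force: 25.1
```

Run:
```python
from h import *
st=monitor.get_state();delta(st,(598.3,-126,104)); s=viewer.snapshot("wrist"); held(s,st); cups(cloud(s,st),CUP)
```

```text
tcp [ 599.7 -127.7  106.9] tooly 70.1 tilt 0.07 F [-0.4 -0.7 -0.5] open 36.6 t 7.45
delta tool [1.9 1.1 2.9]
held ball in tool 3273 [1.1 1.  7.5] med res 0.33
c0 1549 [530.8 -85.6] 21.7
A 964 [ 601.3 -125.4] 25.6
B 2530 [ 559.1 -193. ] 23.6
C 3512 [ 491.5 -153.5] 23.3
```

move_arm --increments '[[[20,0.8,1.0,0,0,0,0],[20,0,0,1.5,0,0,0],[20,0,0,0,0,0,0],[20,0,0,0,0,0,0],[40,0,0,0,0,0,0],[44,0,0,0,0,0,0],[50,0,0,0,0,0,0],[54,0,0,0,0,0,0],[54,0,0,0,0,0,0],[54,0,0,-15,0,0,0],[54,0,0,-25,0,0,0]]]'

```text
t: 8.6
tool_pos: [597.8, -126.2, 144.4]
ee_rot: [-0.542, -3.091, 0.0]
wrist_force: [0.7, 1.5, 0.3]
grip_width: 0.631
grip_force: 0.0
```

move_arm --increments '[[[54,0,0,-15,0,0,0],[0,0,0,0,0,0,0],[0,0,0,0,0,0,0],[0,0,0,0,0,0,0],[0,0,0,0,0,0,0],[0,0,0,0,0,0,0],[0,0,0,0,0,0,0]]]'

```text
t: 9.3
tool_pos: [598.7, -126.4, 159.3]
ee_rot: [-0.542, -3.094, 0.0]
wrist_force: [-0.9, 0.0, -0.1]
grip_width: 0.002
grip_force: 0.0
```

```bash
cat >> h.py <<'E'
def balls(P,cs,lo):
    for c in cs:
        q=P[(np.linalg.norm(P[...,:2]-c,axis=2)<14)&(P[...,2]>lo)&(P[...,2]<125)]
        if len(q)<40: print(c,"none",len(q)); continue
        from scipy.optimize import least_squares
        f=least_squares(lambda k:np.linalg.norm(q-k,axis=1)-19,[*c,q[:,2].max()-19],loss="soft_l1")
        print("ball",f.x.round(1),"top",(f.x[2]+19).round(1),len(q))
E
python3 - <<'E'
from h import *
st=monitor.get_state();delta(st,(598.3,-126,104)); s=viewer.snapshot("wrist"); save(s,"w4")
s2=viewer.snapshot("top"); balls(cloud(s2),[(599,-126)],92)
s3=viewer.snapshot("side"); balls(cloud(s3),[(599,-126)],92); save(s3,"s4")
E
```

```text
tcp [ 598.7 -126.4  159.3] tooly 70.1 tilt 0.05 F [-0.9  0.  -0.1] open 0.2 t 9.3
delta tool [ 0.5  0.2 55.3]
ball [ 600.9 -127.4   96.9] top 115.9 83
ball [ 597.3 -124.9   95.9] top 114.9 184
```

View pics/s4.png

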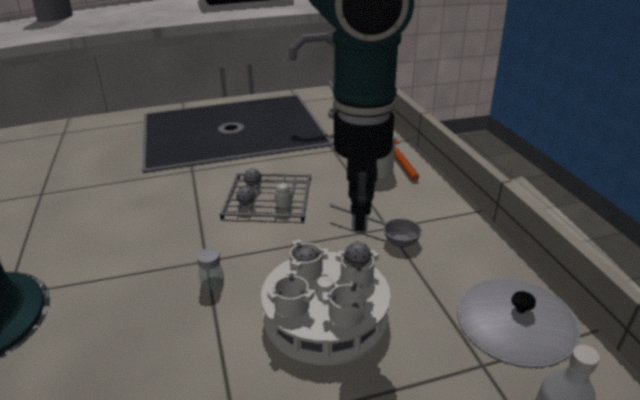

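The side view shows the ball perched at (358,255) on cup A, with the closed gripper directly above it.

move_arm --increments '[[[0,0,0,10,0,0,0],[0,0,0,8,0,0,0],[0,0,0,4,0,0,0],[0,0,0,2,0,0,0],[0,0,0,2,0,0,0],[0,0,0,2,0,0,0],[0,0,0,2,0,0,0]]]'

```text
t: 10.15
tool_pos: [599.9, -126.7, 131.3]
ee_rot: [0.542, 3.092, 0.0]
wrist_force: [-1.3, 0.5, 10.4]
grip_width: -0.0
grip_force: 5.2
```

move_arm --increments '[[[0,0,0,2,0,0,0],[0,0,0,2,0,0,0],[0,0,0,2,0,0,0]]]'

```text
t: 10.45
tool_pos: [601.3, -127.0, 127.2]
ee_rot: [0.541, 3.089, 0.001]
wrist_force: [-3.1, 0.9, 21.3]
grip_width: 0.002
grip_force: 11.0
```

move_arm --increments '[[[0,0,0,2,0,0,0],[0,0,0,2,0,0,0],[0,0,0,1,0,0,0],[0,0,0,0,0,0,0]]]'

```text
t: 10.85
tool_pos: [602.0, -126.6, 121.7]
ee_rot: [0.541, 3.087, 0.001]
wrist_force: [3.5, 0.5, 8.0]
grip_width: 0.001
grip_force: 4.1
```

Run:
```python
from h import *
st=monitor.get_state();delta(st,(598.3,-126,150))
s3=viewer.snapshot("side"); balls(cloud(s3),[(597.5,-125)],88)
```

```text
tcp [ 602.  -126.6  121.7] tooly 70.1 tilt 0.44 F [3.5 0.5 8. ] open 0.1 t 10.85
delta tool [  3.5  -0.6 -28.3]
ball [ 601.1 -119.2  110.9] top 129.9 223
```

move_arm --increments '[[[0,0,0,-10,0,0,0],[0,0,0,-20,0,0,0],[0,0,0,-20,0,0,0],[0,0,0,0,0,0,0],[0,0,0,0,0,0,0]]]'

```text
t: 11.4
tool_pos: [598.8, -126.4, 169.0]
ee_rot: [0.542, 3.094, 0.0]
wrist_force: [1.4, -0.2, -0.5]
grip_width: 0.0
grip_force: 0.0
```

Run:
```python
from h import *
st=monitor.get_state();delta(st,(598.3,-126,150))
s3=viewer.snapshot("side"); balls(cloud(s3),[(597.5,-125),(531,-86)],86)
s2=viewer.snapshot("top"); balls(cloud(s2),[(597.5,-125),(531,-86)],86)
cv2.imwrite("pics/s5.png",cv2.resize(s3["pixels"][220:370,240:420,::-1],None,fx=3,fy=3))
```

```text
tcp [ 598.8 -126.4  169. ] tooly 70.1 tilt 0.02 F [ 1.4 -0.2 -0.5] open 0.0 t 11.4
delta tool [ 0.6  0.2 19. ]
ball [ 597.7 -125.6   83.7] top 102.7 170
ball [529.8 -86.4  72.2] top 91.2 136
ball [ 601.2 -128.2   84.4] top 103.4 135
ball [531.6 -87.2  72.5] top 91.5 172
```

View pics/s5.png

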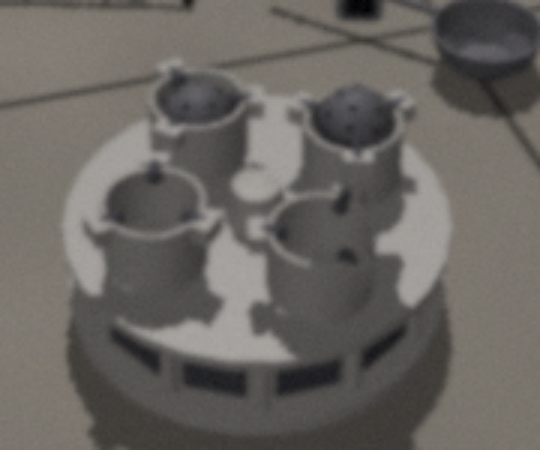

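The ball at (353,118) in the crop is halfway in, with its top at 103 mm. The home ball's top is at 91 mm, so this one needs a further push.

move_arm --increments '[[[0,0,0,20,0,0,0],[0,0,0,16,0,0,0],[0,0,0,7,0,0,0],[0,0,0,2,0,0,0],[0,0,0,2,0,0,0],[0,0,0,2,0,0,0],[0,0,0,2,0,0,0],[0,0,0,2,0,0,0],[0,0,0,1,0,0,0],[0,0,0,1,0,0,0],[0,0,0,0,0,0,0]]]'

```text
t: 12.6
tool_pos: [600.4, -126.7, 115.3]
ee_rot: [0.542, 3.091, 0.0]
wrist_force: [1.8, -0.4, 3.0]
grip_width: 0.001
grip_force: 1.4
```

move_arm --increments '[[[0,0,0,-10,0,0,0],[0,0,0,-20,0,0,0],[0,0,0,-35,0,0,0],[0,0,0,-20,0,0,0],[0,0,0,0,0,0,0],[0,0,0,0,0,0,0]]]'

```text
t: 13.2
tool_pos: [598.8, -126.3, 199.3]
ee_rot: [0.542, 3.094, 0.0]
wrist_force: [-0.6, 1.3, -0.7]
grip_width: 0.004
grip_force: 0.0
```

Run:
```python
from h import *
st=monitor.get_state();delta(st,(505.6,268.7,199))
s3=viewer.snapshot("side"); balls(cloud(s3),[(597.5,-125),(531,-86)],86)
```

```text
tcp [ 598.8 -126.3  199.3] tooly 70.1 tilt 0.03 F [-0.6  1.3 -0.7] open 0.3 t 13.2
delta tool [2.219e+02 3.398e+02 3.000e-01]
ball [ 597.9 -124.8   77.4] top 96.4 178
ball [529.7 -86.1  72.2] top 91.2 131
```

move_arm --increments '[[[0,0,0,30,0,0,0],[0,0,0,30,0,0,0],[0,0,0,16,0,0,0],[0,0,0,5,0,0,0],[0,0,0,2,0,0,0],[0,0,0,2,0,0,0],[0,0,0,2,0,0,0],[0,0,0,2,0,0,0],[0,0,0,1,0,0,0],[0,0,0,0,0,0,0]]]'

```text
t: 14.25
tool_pos: [599.7, -126.6, 109.8]
ee_rot: [0.542, 3.092, 0.0]
wrist_force: [-0.6, 0.1, 4.4]
grip_width: 0.0
grip_force: 1.9
```

move_arm --increments '[[[60,0,0,-10,0,0,0],[60,0,0,-20,0,0,0],[60,0,0,-35,0,0,0],[60,0,0,-25,0,0,0],[60,10,20,0,0,0,0],[60,15,25,0,0,0,0]]]'

```text
t: 14.85
tool_pos: [591.2, -76.8, 200.6]
ee_rot: [0.547, 3.091, -0.001]
wrist_force: [0.3, 0.1, -1.0]
grip_width: 0.705
grip_force: 0.0
```

Run:
```python
from h import *
st=monitor.get_state();delta(st,(505.6,268.7,199))
s3=viewer.snapshot("side"); balls(cloud(s3),[(597.5,-125),(531,-86)],86)
```

```text
tcp [591.2 -76.8 200.6] tooly 69.9 tilt 0.18 F [ 0.3  0.1 -1. ] open 60.2 t 14.85
delta tool [199.  295.2   1.1]
ball [ 597.3 -125.5   72. ] top 91.0 147
ball [529.6 -85.9  72.1] top 91.1 127
```

Ball 1 is seated, with its centre at 72.0 mm. Next is ball b.

move_arm --increments '[[[60,24.6,36.8,0,0,0,0],[60,24.6,36.8,0,0,0,0],[60,24.6,36.9,0,0,0,0],[60,24.6,36.9,0,0,0,0],[60,24.6,36.9,0,0,0,0],[60,24.6,36.9,0,0,0,0],[60,24.6,36.8,0,0,0,0],[60,24.7,36.8,0,0,0,0],[60,0,0,35,0,0,0],[60,0,0,35,0,0,0],[60,0,0,35,0,0,0],[60,0,0,10,0,0,0]]]'

```text
t: 16.1
tool_pos: [503.5, 267.5, 80.8]
ee_rot: [-0.541, -3.09, 0.007]
wrist_force: [-0.5, -0.6, -0.3]
grip_width: 0.704
grip_force: 0.0
```

move_arm --increments '[[[60,0,0,0,0,0,0],[60,0,0,0,0,0,0],[60,0,0,0,0,0,0],[60,0,0,0,0,0,0],[60,0,0,0,0,0,0]]]'

```text
t: 16.6
tool_pos: [506.3, 268.9, 84.9]
ee_rot: [0.542, 3.093, 0.002]
wrist_force: [0.5, -0.2, -0.1]
grip_width: 0.704
grip_force: 0.0
```

Run:
```python
from h import *
st=monitor.get_state();delta(st,(505.6,268.7,34))
```

```text
tcp [506.3 268.9  84.9] tooly 70.1 tilt 0.11 F [ 0.5 -0.2 -0.1] open 60.2 t 16.6
delta tool [ 0.6 -0.5 50.9]
```

move_arm --increments '[[[60,0.3,-0.3,12,0,0,0],[60,0,0,13,0,0,0],[60,0,0,12,0,0,0],[60,0,0,8,0,0,0],[60,0,0,5,0,0,0],[60,0,0,0,0,0,0],[20,0,0,0,0,0,0],[20,0,0,0,0,0,0],[20,0,0,0,0,0,0],[20,0,0,0,0,0,0],[20,0,0,0,0,0,0]]]' --force 25

```text
t: 17.7
tool_pos: [505.7, 268.7, 34.2]
ee_rot: [0.542, 3.094, 0.001]
wrist_force: [0.2, -0.3, 1.9]
grip_width: 0.427
grip_force: 25.0
```

move_arm --increments '[[[20,0,0,-6,0,0,0],[20,0,0,-14,0,0,0],[20,0,0,-30,0,0,0],[20,0,0,-40,0,0,0],[20,0,0,-40,0,0,0],[20,0,0,-30,0,0,0],[20,0,0,0,0,0,0]]]'

```text
t: 18.4
tool_pos: [507.9, 269.8, 199.8]
ee_rot: [0.541, 3.087, 0.011]
wrist_force: [0.2, -0.3, -0.6]
grip_width: 0.422
grip_force: 25.1
```

Run:
```python
from h import *
st=monitor.get_state();delta(st,(559,-194,193)); s=viewer.snapshot("wrist"); held(s,st); print(st["grip_force"])
```

```text
tcp [507.9 269.8 199.8] tooly 70.1 tilt 0.57 F [ 0.2 -0.3 -0.6] open 36.1 t 18.4
delta tool [-205.8 -418.7    4.7]
held ball in tool 3287 [0.8 0.9 7.2] med res 0.32
25.137757658958435
```

move_arm --increments '[[[20,-17.3,-34.8,0,0,0,0],[20,-17.3,-34.8,0,0,0,0],[20,-17.3,-34.8,0,0,0,0],[20,-17.3,-34.8,0,0,0,0],[20,-17.3,-34.8,0,0,0,0],[20,-17.3,-34.8,0,0,0,0],[20,-17.3,-34.8,0,0,0,0],[20,-17.3,-34.8,0,0,0,0],[20,-17.3,-34.7,0,0,0,0],[20,-17.4,-34.7,0,0,0,0],[20,-17.4,-34.7,0,0,0,0],[20,-17.4,-34.6,0,0,0,0]]]'

```text
t: 19.65
tool_pos: [558.1, -195.8, 192.8]
ee_rot: [-0.542, -3.092, -0.0]
wrist_force: [-0.3, 0.2, -1.0]
grip_width: 0.427
grip_force: 25.2
```

move_arm --increments '[[[20,0,0,20,0,0,0],[20,0,0,25,0,0,0],[20,0,0,15,0,0,0],[20,0,0,8,0,0,0],[20,0,0,4,0,0,0],[20,0,0,2,0,0,0],[20,0,0,0,0,0,0],[20,0,0,0,0,0,0],[20,0,0,0,0,0,0],[20,0,0,0,0,0,0]]]'

```text
t: 20.65
tool_pos: [559.3, -194.5, 120.3]
ee_rot: [0.542, 3.094, 0.0]
wrist_force: [-0.1, 0.3, -0.2]
grip_width: 0.421
grip_force: 25.2
```

Run:
```python
from h import *
st=monitor.get_state();delta(st,(559.2,-194.2,105)); s=viewer.snapshot("wrist"); held(s,st); cups(cloud(s,st),CUP)
```

```text
tcp [ 559.3 -194.5  120.3] tooly 70.1 tilt 0.05 F [-0.1  0.3 -0.2] open 36.0 t 20.65
delta tool [ 0.2  0.3 15.3]
held ball in tool 3287 [0.9 0.9 7.2] med res 0.33
c0 1429 [531.1 -85.6] 21.8
A 781 [ 597.  -125.3] 20.8
B 834 [ 557.1 -192.8] 22.3
C 2522 [ 490.8 -153.9] 23.5
```

move_arm --increments '[[[20,0.2,0.3,8,0,0,0],[20,0,0,5,0,0,0],[20,0,0,2,0,0,0],[20,0,0,0,0,0,0],[20,0,0,0,0,0,0],[40,0,0,0,0,0,0],[44,0,0,0,0,0,0],[50,0,0,0,0,0,0],[54,0,0,0,0,0,0],[54,0,0,0,0,0,0],[54,0,0,-15,0,0,0],[54,0,0,-25,0,0,0]]]'

```text
t: 21.9
tool_pos: [558.0, -193.9, 144.5]
ee_rot: [-0.542, -3.091, -0.0]
wrist_force: [0.7, -0.4, 1.4]
grip_width: 0.629
grip_force: 0.0
```

move_arm --increments '[[[54,0,0,-14,0,0,0],[0,0,0,0,0,0,0],[0,0,0,0,0,0,0],[0,0,0,0,0,0,0],[0,0,0,0,0,0,0],[0,0,0,0,0,0,0],[0,0,0,0,0,0,0]]]'

```text
t: 22.6
tool_pos: [558.8, -194.1, 158.3]
ee_rot: [-0.542, -3.094, 0.0]
wrist_force: [-0.6, 0.4, 0.5]
grip_width: -0.004
grip_force: 0.0
```

Run:
```python
from h import *
st=monitor.get_state();delta(st,(559.2,-194.2,105))
balls(cloud(viewer.snapshot("side")),[(558,-193)],92)
balls(cloud(viewer.snapshot("top")),[(560,-195)],92)
```

```text
tcp [ 558.8 -194.1  158.3] tooly 70.1 tilt 0.05 F [-0.6  0.4  0.5] open -0.4 t 22.6
delta tool [-0.5  0.1 53.3]
ball [ 557.8 -193.6   95.6] top 114.6 214
ball [ 562.7 -195.7   98. ] top 117.0 61
```

move_arm --increments '[[[0,1,0,10,0,0,0],[0,0,0,8,0,0,0],[0,0,0,5,0,0,0],[0,0,0,1.2,0,0,0],[0,0,0,1.2,0,0,0],[0,0,0,1.2,0,0,0],[0,0,0,1.2,0,0,0],[0,0,0,1.2,0,0,0],[0,0,0,1.2,0,0,0],[0,0,0,1.2,0,0,0],[0,0,0,1.2,0,0,0]]]'

```text
t: 23.8
tool_pos: [559.8, -194.4, 129.0]
ee_rot: [0.542, 3.09, -0.0]
wrist_force: [-2.2, 1.6, 15.4]
grip_width: -0.001
grip_force: 7.7
```

move_arm --increments '[[[0,0,0,1.2,0,0,0],[0,0,0,1.2,0,0,0],[0,0,0,1.2,0,0,0],[0,0,0,1.2,0,0,0],[0,0,0,1.2,0,0,0],[0,0,0,1.2,0,0,0],[0,0,0,1.2,0,0,0],[0,0,0,1.2,0,0,0]]]'

```text
t: 24.6
tool_pos: [560.0, -194.6, 119.2]
ee_rot: [0.541, 3.089, -0.001]
wrist_force: [-1.8, -0.6, 10.5]
grip_width: 0.0
grip_force: 5.1
```

move_arm --increments '[[[0,0,0,1.2,0,0,0],[0,0,0,1.2,0,0,0],[0,0,0,1.2,0,0,0],[0,0,0,1.2,0,0,0],[0,0,0,1.2,0,0,0],[0,0,0,1,0,0,0],[0,0,0,0,0,0,0]]]'

```text
t: 25.3
tool_pos: [558.3, -193.9, 109.7]
ee_rot: [0.542, 3.094, -0.0]
wrist_force: [0.3, 0.2, 3.5]
grip_width: -0.002
grip_force: 1.7
```

move_arm --increments '[[[60,0,0,-10,0,0,0],[60,0,0,-20,0,0,0],[60,0,0,-35,0,0,0],[60,0,0,-25,0,0,0],[60,0,0,0,0,0,0],[60,0,0,0,0,0,0],[60,0,0,0,0,0,0]]]'

```text
t: 26.0
tool_pos: [557.2, -193.4, 198.5]
ee_rot: [-0.542, -3.092, -0.0]
wrist_force: [-0.4, 0.6, -0.1]
grip_width: 0.705
grip_force: 0.0
```

Run:
```python
from h import *
st=monitor.get_state();delta(st,(480,197.8,199))
balls(cloud(viewer.snapshot("side")),[(558,-193),(597.5,-125)],86)
```

```text
tcp [ 557.2 -193.4  198.5] tooly 70.1 tilt 0.13 F [-0.4  0.6 -0.1] open 60.2 t 26.0
delta tool [205.6 341.7  -0. ]
ball [ 557.3 -194.4   71.9] top 90.9 173
ball [ 597.3 -125.6   72.1] top 91.1 152
```

Ball 2 is seated. Now ball c.

move_arm --increments '[[[60,20.6,34.2,0,0,0,0],[60,20.6,34.2,0,0,0,0],[60,20.6,34.2,0,0,0,0],[60,20.6,34.2,0,0,0,0],[60,20.6,34.2,0,0,0,0],[60,20.7,34.2,0,0,0,0],[60,20.7,34.1,0,0,0,0],[60,20.7,34.1,0,0,0,0],[60,20.7,34.1,0,0,0,0],[60,20.7,34.2,0,0,0,0],[60,0,0,35,0,0,0],[60,0,0,35,0,0,0]]]'

```text
t: 27.25
tool_pos: [479.6, 199.7, 128.6]
ee_rot: [0.537, 3.095, 0.002]
wrist_force: [-0.2, -0.2, -0.1]
grip_width: 0.704
grip_force: 0.0
```

move_arm --increments '[[[60,0,0,30,0,0,0],[60,0,0,15,0,0,0],[60,0,0,0,0,0,0],[60,0,0,0,0,0,0],[60,0,0,0,0,0,0],[60,0,0,0,0,0,0],[60,0,0,0,0,0,0]]]'

```text
t: 27.95
tool_pos: [480.5, 198.0, 85.5]
ee_rot: [0.542, 3.093, 0.002]
wrist_force: [-0.4, 1.5, 0.1]
grip_width: 0.701
grip_force: 0.0
```

Run:
```python
from h import *
st=monitor.get_state();delta(st,(480,197.8,34))
```

```text
tcp [480.5 198.   85.5] tooly 70.1 tilt 0.1 F [-0.4  1.5  0.1] open 59.9 t 27.95
delta tool [ 0.5 -0.4 51.5]
```

move_arm --increments '[[[60,0.3,-0.2,12,0,0,0],[60,0,0,13,0,0,0],[60,0,0,12,0,0,0],[60,0,0,8,0,0,0],[60,0,0,6,0,0,0],[60,0,0,0,0,0,0],[20,0,0,0,0,0,0],[20,0,0,0,0,0,0],[20,0,0,0,0,0,0],[20,0,0,0,0,0,0],[20,0,0,0,0,0,0]]]' --force 25

```text
t: 29.05
tool_pos: [479.9, 197.5, 34.0]
ee_rot: [0.542, 3.094, 0.0]
wrist_force: [-1.0, -1.3, 4.5]
grip_width: 0.432
grip_force: 24.9
```

move_arm --increments '[[[20,0,0,-6,0,0,0],[20,0,0,-14,0,0,0],[20,0,0,-30,0,0,0],[20,0,0,-40,0,0,0],[20,0,0,-40,0,0,0],[20,0,0,-30,0,0,0],[20,0,0,0,0,0,0],[20,0,0,0,0,0,0],[20,0,0,0,0,0,0],[20,0,0,0,0,0,0]]]'

```text
t: 30.05
tool_pos: [478.9, 197.3, 192.5]
ee_rot: [-0.542, -3.093, 0.002]
wrist_force: [0.3, -0.8, -0.3]
grip_width: 0.422
grip_force: 25.1
```

Run:
```python
from h import *
st=monitor.get_state();delta(st,(491.2,-154.6,194)); s=viewer.snapshot("wrist"); held(s,st); print(st["grip_force"])
```

```text
tcp [478.9 197.3 192.5] tooly 70.1 tilt 0.14 F [ 0.3 -0.8 -0.3] open 36.1 t 30.05
delta tool [-131.2 -326.8   -1.2]
held ball in tool 3319 [0.7 0.9 7. ] med res 0.31
25.142937898635864
```

move_arm --increments '[[[20,-13,-32.7,0,0,0,0],[20,-13,-32.7,0,0,0,0],[20,-13,-32.7,0,0,0,0],[20,-13,-32.7,0,0,0,0],[20,-13,-32.7,0,0,0,0],[20,-13.1,-32.7,0,0,0,0],[20,-13.1,-32.7,0,0,0,0],[20,-13.1,-32.8,0,0,0,0],[20,-13.1,-32.8,0,0,0,0],[20,-13.1,-32.7,0,0,0,0],[20,0,0,10,0,0,0],[20,0,0,20,0,0,0]]]'

```text
t: 31.3
tool_pos: [491.7, -155.6, 163.5]
ee_rot: [0.546, 3.092, -0.0]
wrist_force: [0.5, 0.1, -0.1]
grip_width: 0.427
grip_force: 25.2
```

move_arm --increments '[[[20,0,0,20,0,0,0],[20,0,0,12,0,0,0],[20,0,0,8,0,0,0],[20,0,0,4,0,0,0],[20,0,0,0,0,0,0],[20,0,0,0,0,0,0],[20,0,0,0,0,0,0],[20,0,0,0,0,0,0]]]'

```text
t: 32.1
tool_pos: [491.5, -154.5, 120.2]
ee_rot: [0.542, 3.093, 0.0]
wrist_force: [-0.8, 0.2, -0.4]
grip_width: 0.428
grip_force: 25.2
```

Run:
```python
from h import *
st=monitor.get_state();delta(st,(491.2,-154.6,104.5)); s=viewer.snapshot("wrist"); held(s,st); cups(cloud(s,st),CUP)
```

```text
tcp [ 491.5 -154.5  120.2] tooly 70.1 tilt 0.07 F [-0.8  0.2 -0.4] open 36.5 t 32.1
delta tool [ 0.3 -0.2 15.7]
held ball in tool 3325 [0.7 1.  7. ] med res 0.33
c0 835 [525.4 -83.4] 18.5
A 215 [ 603.6 -116.2] 12.8
B 489 [ 545.5 -185.9] 11.3
C 954 [ 488.8 -153.3] 22.5
```

move_arm --increments '[[[20,0.2,0,8,0,0,0],[20,0,0,5,0,0,0],[20,0,0,2.2,0,0,0],[20,0,0,0,0,0,0],[20,0,0,0,0,0,0],[40,0,0,0,0,0,0],[44,0,0,0,0,0,0],[50,0,0,0,0,0,0],[54,0,0,0,0,0,0],[54,0,0,0,0,0,0],[54,0,0,-15,0,0,0],[54,0,0,-25,0,0,0]]]'

```text
t: 33.35
tool_pos: [489.7, -154.0, 143.3]
ee_rot: [-0.541, -3.09, 0.0]
wrist_force: [0.3, 0.4, 0.3]
grip_width: 0.633
grip_force: 0.0
```

move_arm --increments '[[[54,0,0,-14,0,0,0],[0,0,0,0,0,0,0],[0,0,0,0,0,0,0],[0,0,0,0,0,0,0],[0,0,0,0,0,0,0],[0,0,0,0,0,0,0],[0,0,0,0,0,0,0]]]'

```text
t: 34.05
tool_pos: [490.8, -154.3, 158.0]
ee_rot: [-0.542, -3.094, 0.0]
wrist_force: [-0.5, 0.6, -0.6]
grip_width: 0.001
grip_force: 0.0
```

Run:
```python
from h import *
st=monitor.get_state();delta(st,(491.2,-154.6,105))
balls(cloud(viewer.snapshot("side")),[(490,-154)],92)
balls(cloud(viewer.snapshot("top")),[(492,-155)],92)
```

```text
tcp [ 490.8 -154.3  158. ] tooly 70.1 tilt 0.04 F [-0.5  0.6 -0.6] open 0.1 t 34.05
delta tool [-0.5 -0.1 53. ]
ball [ 490.4 -154.    96.1] top 115.1 217
(492, -155) none 14
```

Ball 3 is perched and centred, so I press it the same way.

move_arm --increments '[[[0,1,0,10,0,0,0],[0,0,0,8,0,0,0],[0,0,0,5,0,0,0],[0,0,0,1.2,0,0,0],[0,0,0,1.2,0,0,0],[0,0,0,1.2,0,0,0],[0,0,0,1.2,0,0,0],[0,0,0,1.2,0,0,0],[0,0,0,1.2,0,0,0],[0,0,0,1.2,0,0,0],[0,0,0,1.2,0,0,0]]]'

```text
t: 35.25
tool_pos: [491.8, -154.7, 128.1]
ee_rot: [0.542, 3.09, 0.0]
wrist_force: [-3.0, 1.1, 18.1]
grip_width: -0.0
grip_force: 9.2
```

move_arm --increments '[[[0,0,0,1.2,0,0,0],[0,0,0,1.2,0,0,0],[0,0,0,1.2,0,0,0],[0,0,0,1.2,0,0,0],[0,0,0,1.2,0,0,0],[0,0,0,1.2,0,0,0],[0,0,0,1.2,0,0,0],[0,0,0,1.2,0,0,0]]]'

```text
t: 36.05
tool_pos: [492.0, -154.7, 118.0]
ee_rot: [0.542, 3.09, -0.0]
wrist_force: [1.2, -0.8, 6.7]
grip_width: 0.0
grip_force: 3.7
```

move_arm --increments '[[[0,0,0,1.2,0,0,0],[0,0,0,1.2,0,0,0],[0,0,0,1.2,0,0,0],[0,0,0,1.2,0,0,0],[0,0,0,1.2,0,0,0],[0,0,0,0.8,0,0,0],[0,0,0,0,0,0,0]]]'

```text
t: 36.75
tool_pos: [490.4, -154.1, 109.7]
ee_rot: [0.542, 3.094, 0.0]
wrist_force: [-0.1, 0.6, 5.0]
grip_width: 0.003
grip_force: 2.3
```

move_arm --increments '[[[0,0,0,-10,0,0,0],[0,0,0,-20,0,0,0],[0,0,0,-35,0,0,0],[0,0,0,-35,0,0,0],[0,0,0,-30,0,0,0],[0,0,0,0,0,0,0],[0,0,0,0,0,0,0],[0,0,0,0,0,0,0],[0,0,0,0,0,0,0]]]'

```text
t: 37.65
tool_pos: [489.2, -153.8, 238.1]
ee_rot: [-0.542, -3.092, 0.0]
wrist_force: [0.4, 0.2, 0.5]
grip_width: 0.003
grip_force: 0.0
```

Run:
```python
from h import *
st=monitor.get_state();delta(st,None)
s=viewer.snapshot("side");balls(cloud(s),[(490,-154),(558,-193),(597.5,-125),(530,-86)],86); save(s,"s9")
```

```text
tcp [ 489.2 -153.8  238.1] tooly 70.1 tilt 0.15 F [0.4 0.2 0.5] open 0.2 t 37.65
ball [ 490.1 -154.7   72. ] top 91.0 173
ball [ 557.4 -194.4   71.8] top 90.8 183
ball [ 597.2 -125.8   72.2] top 91.2 151
ball [530.1 -86.5  72.1] top 91.1 134
```

View pics/s9.png

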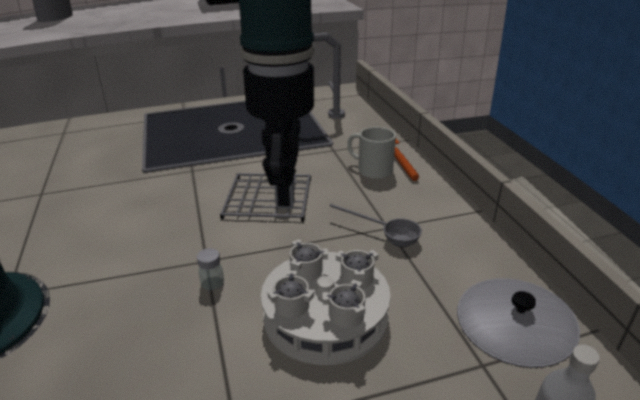

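All four balls are seated: (307,260), (357,265), (292,290) and (346,298). The jar (208,265) and strainer (403,232) have not moved, and the gripper is clear.

```bash
python3 -c "
from h import *
print(workorder.finish_job())"
```

```text
the job is handed in; nothing more can be done
None
```

All three tea balls are snapped into the empty cups and sit on the cup floors (centres measured at about 72 mm, like the ball already there). I never moved the home ball, pepper pot, jar or strainer, though the gripper hid the pot in the last picture. The job was handed in at about 38 s, with a highest sampled push of 21 N, on the first ball, which went in over three presses.

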